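Chuck a tub on the lining wheel and set its speed

ROBOT

A 6-joint arm with a two-finger parallel gripper is mounted at the origin on a cart in front of the work surface, level with it; the furniture and walls round the work are solid. World frame = base frame: x ahead of the robot, y to its left, z up, the work surface at z = 0. Lengths are in mm, angles in rad, forces in N, time in s.
With the tool pointing down it reaches from about 275 to 1000 mm from the base axis. Payload 8.4 kg.
Tool frame: the origin (TCP) lies at the very end of the fingers, on their centre line; the grasp point (between the pads) lies 19 mm behind it; z points along the fingers, y is the line along which they close (so a half turn about z gives the same grasp; the last joint's range is limited). The gripper opens to 85 mm and grips with 20 to 120 N. Pads are 22 mm wide; open, the fingers measure 114 mm over their backs; the gripper's body (76 mm by 85 mm) begins 54 mm behind the grasp point. The pads swing forward as they close: fully open they stand 13 mm farther back than shut.
Start: joints at [1.167, 0.353, 1.633, -0, 1.155, -0.002], TCP at [244.421, 575.227, 201.181] pointing down, gripper open.
Joint ranges: [-2.63, 2.63], [-0.92, 2.1], [0.06, 2.66], [-1.3, 4.44], [0, 2.69], [-3.02, 3.02]. Speed limits (rad/s): [2.22, 2.22, 2.79, 3.14, 3.14, 3.14].

INTERFACE

Orientations are given as [roll, pitch, yaw] about the fixed x, y, z axes, in that order (R = Rz(yaw) Ry(pitch) Rx(roll)).
In Python, from rig import telemetry, imaging, r gives the robot as it stands. The module is installed in compiled form; this text tells all that it offers.
- The arm moves only by the tool step_arm, never from a script. Its argument "moves" is a list of rows, each a list of 3 entries, a list of its own where there are three numbers: the turn, a rotation vector about the tool's x, y, z scaled (see below), then the shift along the tool's x, y, z scaled (see below), then the opening, from -1 (shut) to 1 (fully open). A call has 1 to 8 rows; each row is the pose to reach, as a shift and turn from the pose commanded when the call began, along the tool's axes at that moment; what a row does not reach only later rows make up. The controller multiplies each number of a shift by 200 mm and each number of a turn by 45 degrees. A row lasts 1/10 s, in which the tool goes at most 50 mm and 8.59 degrees, less where a joint would pass 70% of its speed; a pose out of reach is approached as far as the arm can. A call with a number of a shift or a turn outside -1 to 1 is refused whole. A call with a gripper value outside its range is refused whole. The fingers move at their own pace and stop on an object; "squeeze" is the grip in N (left out, the last holds). Time passes only in rows, so rows that repeat a pose let the fingers close. It gives the time, the measured TCP pose, the force, the opening and the grip force at its end, in the units of the state.
- telemetry.sense(): the state, without advancing time (a new reading comes with each control period).
- imaging.grab_frame(name): name is "scene" or "top"; returns the picture (420x560x3 uint8, red, green, blue); there is no depth.
- imaging.calibration(name): a dict with "fx", "fy", "cx", "cy" (pixels), "dist_coeffs" ([k1, k2, p1, p2, k3] as OpenCV has them; the pictures are not rectified), "cam_to_world" (4x4, takes a point from camera to world coordinates). Camera axes: x right, y up, looking along -z (the intrinsics and any distortion apply to the point x, -y, -z); pixel columns grow to the right and rows downward; lengths in mm; the calibration is good to about 2 mm. A picture is of the moment at which its call begins. calibration takes no time and is no camera call.
- r.sign_off(): hands the job in; it is judged then, once.
Trained networks look in the newest picture that a camera, given by its name, has taken for a name from the list of things; names that differ only in an ending like _2 or _b are one class to them, and where a whole thing is asked for, a point or a joint stands for the part that bears it (a point fixed in the world has none). Each returns a list of dicts, best first, with "conf" (0 to 1); they miss things now and then, are a little off and sometimes report something else, mostly with a low value. They report only what shows in the picture. A call takes as long as a camera call. They do not tell look-alikes from the thing itself.
- imaging.recognise(camera, name): "extent" ([left, top, width, height] in pixels, round what is visible of it).
- imaging.mark_of(camera, name): "xy" ([column, row] in pixels: a listed point, or the origin of a listed thing).
The state is a dict: "clock": time; "qpos": joint angles; "qvel": joint speeds; "joint_efforts": joint torques, N m; "eef_pos": TCP position; "tcp_rot": TCP orientation; "contact_force": force on the tool from outside, world axes, zero at the start; "wrist_torque": the same for the moment, N m; "opening": opening from 0.0 (shut) to 1.0 (fully open); "grasp_force": force on a finger pad.
Only numpy, scipy, OpenCV 4.12 (cv2) and the standard library are available. Lean on these libraries where they do the work, as an engineer would, in place of code of your own. Each camera call takes 0.05 s, during which the arm holds its last target. There are 200 camera calls.

TASK

Get the lining wheel ready for banding the white straight-sided tub: set the tub down upright in the middle of the wheel, then swing the bar of the chuck ring clockwise until all three rubber bumpers grip the tub snugly and hold it centred, without forcing them, and let go. Set the speed knob to 6 on its scale. Leave the other things where they are.

Things in the scene. Friction and masses are not known exactly. Their poses are not given: they have to be found in the camera images.
- white_tub: white straight-sided open tub, 65 mm across the rim, 56 mm across the foot (59 mm at 18 mm height), 50 mm high, wall about 4 mm, hollow, 0.12 kg. Stands on the bench. Origin: centre of its underside, z up.
- lining_wheel: grey motorised turntable for painting bands, 190 mm deep (x), 355 long (y), fixed; its drive holds the wheel still (it runs only on a foot pedal). Origin: on the bench under the housing, x away from the operator, y to the operator's left. Deck 44 mm above the bench; the wheel's axis is at y = +80 mm, the speed dial's at y = -105 mm.
- wheel_centre (a point): centre of the aluminium wheel face (144 mm across), 94 mm above the bench. Same axes as the machine. The three bumpers stand round it, 46 mm from it with the chuck open.
- chuck_ring (a joint): angle of the knurled steel chuck ring under the wheel face: 0 open, grows clockwise seen from above, to 1.5. One radian brings all three jaws 18 mm inward together: gripping faces of the bumpers at a radius of 46 mm - 18 mm x value. It is stiff (0.5 Nm) and stays where it is left.
- bar_grip (a point): middle of the black grip of the ring's bar: round, 15 mm thick, 52 mm long, level, pointing straight out from the wheel, 79 mm above the bench, 120 mm from the wheel's axis. The point's x axis points outward along the bar. It swings with the ring about wheel_centre; at joint value 0 it points to 150 degrees (counterclockwise from the machine's x axis).
- pad_1: rubber bumper (upright cylinder, 18 mm across, 14 high, its top 20 mm above the wheel face) at the front of chuck jaw 1, which slides along the radius at 0 degrees of the machine's x axis. It gives up to 8 mm on a spring of 1.5 N/mm. Origin: on the wheel face, 11 mm outward of the bumper's gripping face.
- pad_2: rubber bumper (upright cylinder, 18 mm across, 14 high, its top 20 mm above the wheel face) at the front of chuck jaw 2, which slides along the radius at 120 degrees of the machine's x axis. It gives up to 8 mm on a spring of 1.5 N/mm. Origin: on the wheel face, 11 mm outward of the bumper's gripping face.
- pad_3: rubber bumper (upright cylinder, 18 mm across, 14 high, its top 20 mm above the wheel face) at the front of chuck jaw 3, which slides along the radius at 240 degrees of the machine's x axis. It gives up to 8 mm on a spring of 1.5 N/mm. Origin: on the wheel face, 11 mm outward of the bumper's gripping face.
- speed_knob (a joint): angle of the black speed knob in rad, clockwise seen from above: 0 is mark 0 of the scale, each of the ten equal divisions is 27 degrees (0.471 rad), 10 is 4.71; mark 6 is 2.827. It stays where it is left.
- knob_grip (a point): on the knob's upright axis, 70 mm above the bench, halfway down its bar-shaped grip. The bar is 16 mm thick, 60 mm long and 26 high (57 to 81 mm above the bench) on a round skirt 68 mm across. The point's x axis points along the bar to the nose.
- knob_nose (a point): the pointer: the pointed end of the bar, with a white line running down it to the skirt's edge, 34 mm from the knob's axis.
- mark_6 (a point): outer end of mark 6 on the bright dial plate, 53 mm from the knob's axis. The scale: 11 black ticks over 270 degrees, clockwise from 0 (long, at the operator's left front) over 5 (long, straight away from the operator) to 10 (long, right front); a black arc widens from 0 to 10. Mark 6 is the short tick next clockwise of the far long one.
- mortar: bystander: white mortar, 69 mm across the flared rim, 48 mm at the foot, 52 high; thicker and more tapered than the tub. Origin: centre of its underside.
- tape_roll: bystander: roll of tape lying flat, 66 mm across, 28 high. Origin: centre of its underside.
- jar_cream: bystander: capped jar, 56 mm across, 99 high. Origin: centre of its underside.
- jar_white_square: bystander: square jar with a round cap, 57 mm wide, 85 high. Origin: centre of its underside.
- dome_mould: bystander: brass doming block, 50 x 50 x 42 mm. Origin: centre of its underside.
Not all that is in view belongs to the job. Leave any blue look-alike of the white_tub alone.

How it is judged (in metres and radians):
On the way, in this order (a step that is already met when the one before it is completed fails the run):
1. the tub stands upright on the wheel face inside the three open jaws, let go (angle between white_tub's own z axis and vertical below 0.08 rad and z of white_tub in the frame of wheel_centre between -0.004 and 0.005 m and horizontal distance between white_tub and wheel_centre below 0.018 m and contact force between the fingers and white_tub below 0.1 N and value of joint chuck_ring below 0.75 rad), for 0.2 s.
2. all three bumpers grip the tub (angle between white_tub's own z axis and vertical below 0.08 rad and z of white_tub in the frame of wheel_centre between -0.004 and 0.005 m and contact force between each of pad_1, pad_2, pad_3 and white_tub above 1 N), for 0.2 s.
At the end, for the whole second after the job is handed in: The tub stands upright (within 0.08 rad) on the wheel face, within 5 mm of the wheel's centre and at rest, each of the three bumpers presses on it with more than 1 N, and the speed knob's pointer stands at mark 6 within 0.14 rad (0.3 of a division) (all of step 2 and horizontal distance between white_tub and wheel_centre below 0.005 m and linear speed of white_tub below 0.02 m/s and value of joint speed_knob between 2.687 and 2.967 rad); the robot touches nothing.
It fails at once if a bumper is forced against the tub with more than 25 N (contact force between any of pad_1, pad_2, pad_3 and white_tub above 25 N).
It fails at once if the tub is dropped or thrown (faster than 0.6 m/s out of the fingers) (linear speed of white_tub above 0.6 m/s and contact force between the fingers and white_tub below 0.1 N).
It fails at once if a bystander is moved by more than 30 mm (distance of any of mortar, tape_roll, jar_cream, jar_white_square, dome_mould from where it was at the start of the episode above 0.03 m).
It also fails if it takes over 72 s, if anything falls off the work surface, if the arm or the gripper's body presses on something with over 40 N, if the wrist force passes 120 N, or if a joint passes its speed limit or range.

## Working session

There is one attempt and no reset: what is moved stays moved. The work goes in short steps, Python scripts to look and compute and a tool call to move; the robot and the scene stay as the last step left them, time stands still between calls to the robot, and variables do not carry over. Pictures are saved under pics/ and viewed, at most 10 in all, crops included, and the job is handed in when it is done.

Besides the shell and the picture viewer there is one more tool, called after "Emit:" as name(argument=value, ...), one argument or row to a line, values as JSON. step_arm: Moves the arm, as the interface text tells. Its arguments: {"type":"object","properties":{"moves":{"type":"array"},"squeeze":{"type":"number"}},"required":["moves"]}

```bash
mkdir -p pics; cat > h.py <<'E'
import numpy as np, cv2
from rig import telemetry, imaging, r
from scipy.spatial.transform import Rotation as R
def ray(c,uv):
    k=imaging.calibration(c);K=np.array([[k['fx'],0,k['cx']],[0,k['fy'],k['cy']],[0,0,1]])
    p=cv2.undistortPoints(np.array([[uv]],float),K,np.array(k['dist_coeffs']))[0,0]
    T=np.array(k['cam_to_world']);d=T[:3,:3]@np.array([p[0],-p[1],-1]);return T[:3,3],d/np.linalg.norm(d)
def atz(c,uv,z):
    o,d=ray(c,uv);return o+d*(z-o[2])/d[2]
def tri(a,b):
    A=np.zeros((3,3));B=np.zeros(3)
    for o,d in (a,b):
        P=np.eye(3)-np.outer(d,d);A+=P;B+=P@o
    X=np.linalg.solve(A,B);return X,[round(float(np.linalg.norm((np.eye(3)-np.outer(d,d))@(X-o))),1) for o,d in (a,b)]
def proj(c,X):
    k=imaging.calibration(c);K=np.array([[k['fx'],0,k['cx']],[0,k['fy'],k['cy']],[0,0,1]])
    T=np.linalg.inv(np.array(k['cam_to_world']));p=T[:3,:3]@np.array(X,float)+T[:3,3];p=p*[1,-1,-1]
    return cv2.projectPoints(p.reshape(1,1,3),np.zeros(3),np.zeros(3),K,np.array(k['dist_coeffs']))[0].ravel()
def snap(c,f=None):
    im=imaging.grab_frame(c)
    if f: cv2.imwrite('pics/'+f,im[:,:,::-1])
    return im
E
python3 - <<'E'
from h import *
np.set_printoptions(precision=1,suppress=True)
s=telemetry.sense();print(s)
for c in('scene','top'):
    snap(c,c+'0.png');print(c,np.array(imaging.calibration(c)['cam_to_world']))
for n in ['white_tub','wheel_centre','bar_grip','pad_1','knob_grip','knob_nose','mark_6','mortar','lining_wheel']:
    rr={}
    for c in('scene','top'):
        rr[c]=imaging.mark_of(c,n)
        print(n,c,[(np.round(x['xy'],1).tolist(),round(x['conf'],2)) for x in rr[c]][:4])
    if rr['scene'] and rr['top']: print('   ',tri(ray('scene',rr['scene'][0]['xy']),ray('top',rr['top'][0]['xy'])))
E
```

```text
{'clock': 0.0, 'qpos': array([ 1.2,  0.4,  1.6, -0. ,  1.2, -0. ]), 'qvel': array([ 0., -0.,  0., -0.,  0.,  0.]), 'joint_efforts': array([  0. , -60.5, -34.2,   0. ,   0. ,   0. ]), 'eef_pos': array([244.2, 574.8, 200.4]), 'tcp_rot': array([-3.1,  0. ,  2.7]), 'contact_force': array([-0.8, -0.4, -0.2]), 'wrist_torque': array([-0.,  0.,  0.]), 'grasp_force': 0.0, 'opening': 1.00190155838638}
scene [[   0.7    0.5   -0.5 -378.9]
 [  -0.7    0.5   -0.5 -951.8]
 [   0.     0.7    0.7 1456.7]
 [   0.     0.     0.     1. ]]
top [[   0.     1.    -0.2  283. ]
 [  -1.     0.    -0.    34. ]
 [  -0.     0.2    1.  1152.9]
 [   0.     0.     0.     1. ]]
white_tub scene [([203.3, 225.4], 0.83), ([209.5, 205.2], 0.81), ([241.2, 214.6], 0.72), ([192.6, 190.4], 0.62)]
white_tub top [([216.9, 221.5], 0.93), ([193.2, 274.0], 0.9), ([131.9, 240.0], 0.9), ([171.5, 242.2], 0.89)]
    (array([436.5, 268.1,  -2.2]), [78.5, 78.5])
wheel_centre scene [([292.7, 221.5], 0.88)]
wheel_centre top [([292.0, 199.6], 0.97), ([294.1, 183.2], 0.57)]
    (array([560.3,  10.2, 106.6]), [0.6, 0.6])
bar_grip scene [(
[... 357 characters left out ...]
 0.72), ([359.0, 324.4], 0.56)]
knob_grip top [([356.1, 205.8], 0.78), ([316.1, 206.7], 0.74)]
    (array([ 560.6, -178.3,   75.3]), [3.6, 3.6])
knob_nose scene [([335.6, 247.2], 0.58)]
knob_nose top [([350.1, 193.5], 0.74)]
    (array([ 598.3, -161.5,   83.3]), [7.6, 7.6])
mark_6 scene [([348.2, 258.3], 0.69), ([293.2, 221.7], 0.34)]
mark_6 top [([362.3, 189.9], 0.58), ([267.2, 234.3], 0.21)]
    (array([ 622.4, -205.2,   44.3]), [7.6, 7.6])
mortar scene [([236.1, 189.8], 0.63)]
mortar top [([180.9, 197.9], 0.64)]
    (array([570.3, 350.2,  21.7]), [3.3, 3.3])
lining_wheel scene [([308.7, 249.8], 0.66)]
lining_wheel top [([318.0, 205.3], 0.84)]
    (array([568.8, -71.6,  18.4]), [0.4, 0.4])
```

View pics/scene0.png

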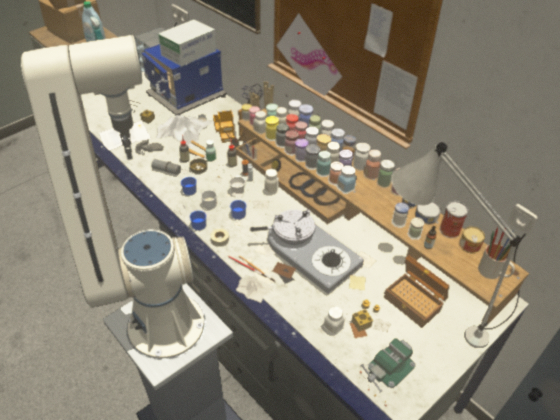

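View pics/top0.png

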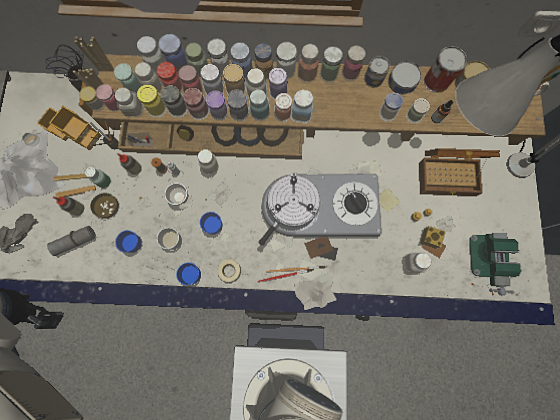

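The scene view shows white vessels at about (209,199) and (237,186), and blue ones at (189,186), (198,219) and (238,210). In the top view the white ones are at (169,240) and (176,196). The wheel is at (292,200) and the knob at (354,203). I'll zoom in on these.

```bash
python3 - <<'E'
from h import *
a=cv2.imread('pics/scene0.png')[150:290,170:370];b=cv2.imread('pics/top0.png')[150:290,100:400]
a=cv2.resize(a,None,fx=2.8,fy=2.8,interpolation=cv2.INTER_CUBIC)
b1=cv2.resize(b[10:120,:],None,fx=2.66,fy=2.66,interpolation=cv2.INTER_CUBIC)
b1=b1[:, :]
out=np.zeros((a.shape[0],800,3),np.uint8);out[:,:a.shape[1]]=a;cv2.imwrite('pics/z1.png',a);cv2.imwrite('pics/z2.png',b1)
np.set_printoptions(precision=1,suppress=True)
for n in('white_tub','mortar'):
  for c in('scene','top'):
    print(n,c,[(np.round(x['xy'],1).tolist(),round(x['conf'],2),atz(c,x['xy'],0)[:2]) for x in imaging.mark_of(c,n)])
    print(n,c,[(np.round(x['extent'],1).tolist(),round(x['conf'],2)) for x in imaging.recognise(c,n)])
E
```

```text
white_tub scene [([203.3, 225.4], 0.83, array([360.3, 291.8])), ([209.5, 205.2], 0.81, array([444.6, 367.5])), ([241.2, 214.6], 0.72, array([507.5, 244.2])), ([192.6, 190.4], 0.62, array([443.7, 483.9])), ([306.2, 250.2], 0.57, array([573. , -55.9]))]
white_tub scene [([230.6, 199.0, 14.5, 20.1], 0.79), ([180.0, 173.6, 17.1, 23.4], 0.76), ([192.8, 211.6, 15.6, 15.5], 0.65), ([198.7, 191.1, 19.3, 17.5], 0.64)]
white_tub top [([216.9, 221.5], 0.93, array([508.5, 236.5])), ([193.2, 274.0], 0.9, array([346.6, 294. ])), ([131.9, 240.0], 0.9, array([440.6, 489.1])), ([171.5, 242.2], 0.89, array([438.8, 368.8]))]
white_tub top [([156.8, 232.0, 24.8, 17.5], 0.86), ([115.0, 230.6, 25.7, 21.8], 0.81), ([175.2, 266.0, 26.1, 22.3], 0.63), ([201.1, 210.2, 20.4, 28.1], 0.61)]
mortar scene [([236.1, 189.8], 0.63, array([581.7, 371.4]))]
mortar scene [([228.9, 177.5, 16.7, 15.0], 0.74), ([196.9, 189.4, 22.0, 18.9], 0.17)]
mortar top [([180.9, 197.9], 0.64, array([578.7, 354.5]))]
mortar top [([167.4, 183.7, 21.9, 20.2], 0.8)]
```

View pics/z1.png

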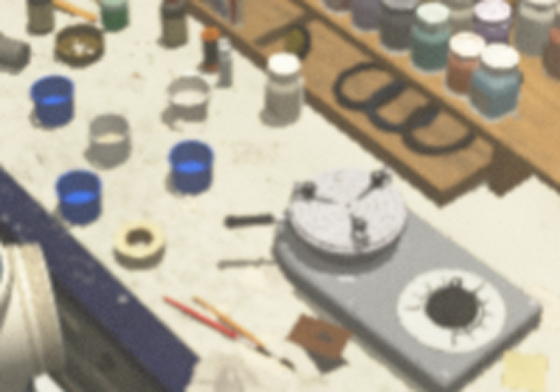

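View pics/z2.png

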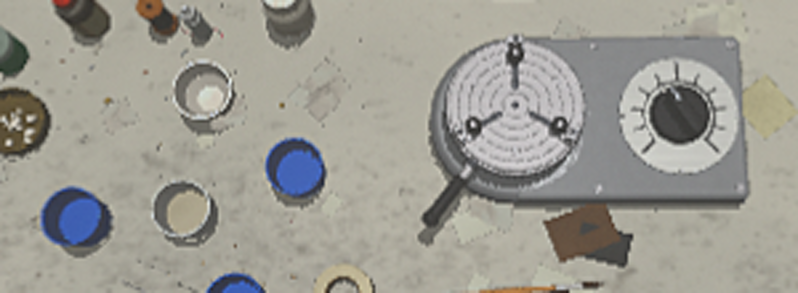

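Both networks and the pictures agree. The white tub is at top px (169,240), about (440,368) mm. The mortar is farther back at (176,196). The bar points down-left to (262,240) and the knob nose sits just left of mark 5. Next I'll refine these positions by fitting circles in both views.

```bash
cat >> h.py <<'E'
from scipy.optimize import differential_evolution as DE, minimize
def circ(ims,X,rad,n=72):
    t=np.linspace(0,2*np.pi,n,endpoint=False);s=0
    for c,g in ims.items():
        p=np.array([proj(c,[X[0]+rad*np.cos(a),X[1]+rad*np.sin(a),X[2]]) for a in t]).astype(np.float32)
        s+=cv2.remap(g,p[:,:1].copy(),p[:,1:].copy(),cv2.INTER_LINEAR).mean()/g.std()
    return s
def grad(c,im=None):
    g=cv2.GaussianBlur(cv2.cvtColor(im,cv2.COLOR_RGB2GRAY).astype(np.float32),(0,0),.8)
    return cv2.magnitude(cv2.Sobel(g,-1,1,0),cv2.Sobel(g,-1,0,1))
E
cat > fit.py <<'E'
from h import *
np.set_printoptions(precision=1,suppress=True)
ims={c:cv2.cvtColor(cv2.imread(f'pics/{c}0.png'),cv2.COLOR_BGR2RGB) for c in('scene','top')}
G={c:grad(c,i) for c,i in ims.items()}
for n,x0,rad,b in[('tub rim',[440,368,50],32.5,15),('tub foot',[440,368,0],28,12),('wheel',[558,8,94],72,14),('plate?',[560,-178,46],55,12),('skirt',[560,-178,57],34,14)]:
    for cams in (G,{'top':G['top']},{'scene':G['scene']}):
        bb=[(v-b,v+b) for v in x0]
        if len(cams)==1: bb[2]=(x0[2]-.01,x0[2]+.01)
        r_=DE(lambda X:-circ(cams,X,rad,48),bb,maxiter=12,popsize=8,seed=1,tol=1e-3)
        print(n,list(cams),r_.x,round(-r_.fun,2))
E
time python3 fit.py
```

```text
Traceback (most recent call last):
  File "fit.py", line 9, in <module>
    r_=DE(lambda X:-circ(cams,X,rad,48),bb,maxiter=12,popsize=8,seed=1,tol=1e-3)
  File "fit.py", line 9, in <lambda>
    r_=DE(lambda X:-circ(cams,X,rad,48),bb,maxiter=12,popsize=8,seed=1,tol=1e-3)
                    ~~~~^^^^^^^^^^^^^^^
  File "h.py", line 27, in circ
    p=np.array([proj(c,[X[0]+rad*np.cos(a),X[1]+rad*np.sin(a),X[2]]) for a in t]).astype(np.float32)
                ~~~~^^^^^^^^^^^^^^^^^^^^^^^^^^^^^^^^^^^^^^^^^^^^^^^^
  File "h.py", line 16, in proj
    k=imaging.calibration(c);K=np.array([[k['fx'],0,k['cx']],[0,k['fy'],k['cy']],[0,0,1]])
ValueError: time passes only in moves, steps and waits

real	0m6.057s
user	0m4.336s
sys	0m0.439s
```

```bash
python3 - <<'E'
s=open('h.py').read()
s=s.replace("imaging.calibration(c)","calib(c)").replace("def ray","import functools\n@functools.cache\ndef calib(c): return imaging.calibration(c)\ndef ray",1)
s=s.replace("p=T[:3,:3]@np.array(X,float)+T[:3,3];p=p*[1,-1,-1]","p=np.atleast_2d(np.array(X,float))@T[:3,:3].T+T[:3,3];p=p*[1,-1,-1]")
s=s.replace("p.reshape(1,1,3)","p.reshape(-1,1,3)").replace("[0].ravel()","[0].reshape(-1,2)")
i=s.index("        p=np.array([proj");j=s.index("\n",i)
s=s[:i]+"        p=proj(c,np.c_[X[0]+rad*np.cos(t),X[1]+rad*np.sin(t),X[2]+0*t]).astype(np.float32)"+s[j:]
open('h.py','w').write(s)
E
sed -i 's/maxiter=12,popsize=8/maxiter=40,popsize=15/' fit.py; python3 fit.py
```

```text
tub rim ['scene', 'top'] [443.7 365.6  51.6] 4.69
tub rim ['top'] [443.8 366.1  50. ] 2.35
tub rim ['scene'] [444.9 369.1  50. ] 2.4
tub foot ['scene', 'top'] [444.4 367.5   2.9] 4.53
tub foot ['top'] [446.3 368.2   0. ] 2.23
tub foot ['scene'] [441.4 372.8   0. ] 2.44
wheel ['scene', 'top'] [566.    6.3  86.1] 4.56
wheel ['top'] [563.9   6.4  94. ] 2.56
wheel ['scene'] [558.6   1.3  94. ] 2.1
plate? ['scene', 'top'] [ 560.7 -171.5   50.7] 3.79
plate? ['top'] [ 563.3 -171.1   46. ] 1.89
plate? ['scene'] [ 569.9 -189.9   46. ] 2.06
skirt ['scene', 'top'] [ 571.9 -177.1   56.6] 7.89
skirt ['top'] [ 571.  -176.9   57. ] 3.89
skirt ['scene'] [ 572.7 -177.5   57. ] 4.06
```

```bash
cat > fit2.py <<'E'
from h import *
np.set_printoptions(precision=2,suppress=True)
ims={c:cv2.cvtColor(cv2.imread(f'pics/{c}0.png'),cv2.COLOR_BGR2RGB) for c in('scene','top')}
G={c:grad(c,i) for c,i in ims.items()}
t=np.linspace(0,2*np.pi,90,endpoint=False)
C=lambda x,y,z,r_:np.c_[x+r_*np.cos(t),y+r_*np.sin(t),z+0*t]
s=np.linspace(-165,60,80)
parts={'wheel':C(0,80,94,72),'skirt':C(0,-105,57,34),'far':np.c_[95+0*s,s,44+0*s],'near':np.c_[-95+0*s,s,44+0*s],'right':np.c_[np.linspace(-85,85,50),np.full(50,-177.5),np.full(50,44)]}
def sc(X,ims,each=False):
    c,n=np.cos(X[2]),np.sin(X[2]);o={}
    for k,P in parts.items():
        W=np.c_[X[0]+c*P[:,0]-n*P[:,1],X[1]+n*P[:,0]+c*P[:,1],P[:,2]];o[k]=0
        for cam,g in ims.items():
            p=proj(cam,W).astype(np.float32);o[k]+=cv2.remap(g,p[:,:1].copy(),p[:,1:].copy(),1).mean()/g.std()
    return o if each else -sum(o.values())
for cams in (G,{'top':G['top']},{'scene':G['scene']}):
    q=DE(sc,[(545,590),(-95,-55),(-.12,.12)],args=(cams,),seed=1,popsize=25,maxiter=80);X=q.x
    f=lambda x,y:np.array([X[0]+np.cos(X[2])*x-np.sin(X[2])*y,X[1]+np.sin(X[2])*x+np.cos(X[2])*y])
    print(list(cams),X,-q.fun,{k:round(float(v),1) for k,v in sc(X,cams,True).items()},'wheel',f(0,80),'knob',f(0,-105))
print('net wheel z94',atz('scene',(292.7,221.5),94),atz('top',(292,199.6),94))
for uv in [(292.8,233.4),(303.9,215.9),(281.1,220.1)]: print('pad s',atz('scene',uv,94))
for uv in [(295.2,183.6),(275.5,211.3),(310.5,210.4)]: print('pad t',atz('top',uv,94))
E
python3 fit2.py
```

```text
['scene', 'top'] [569.02 -73.32   0.05] 22.621150970458984 {'wheel': 4.3, 'skirt': 7.2, 'far': 3.2, 'near': 4.1, 'right': 3.8} wheel [564.86   6.57] knob [ 574.48 -178.18]
['top'] [569.15 -73.81   0.05] 10.807276725769043 {'wheel': 2.5, 'skirt': 3.2, 'far': 1.5, 'near': 2.0, 'right': 1.7} wheel [565.09   6.09] knob [ 574.47 -178.67]
['scene'] [569.1  -72.13   0.05] 11.902082443237305 {'wheel': 1.7, 'skirt': 4.0, 'far': 1.7, 'near': 2.2, 'right': 2.3} wheel [565.09   7.77] knob [ 574.38 -176.99]
net wheel z94 [569.74  19.    94.  ] [563.09  10.28  94.  ]
pad s [530.1  -25.06  94.  ]
pad s [620.37  13.83  94.  ]
pad s [542.54  51.46  94.  ]
pad t [611.28   2.73  94.  ]
pad t [526.74  55.94  94.  ]
pad t [533.6  -43.38  94.  ]
```

The joint fit agrees between the views: wheel centre (564.9, 6.7), knob (574.4, −178), machine yaw 0.05, tub (444, 366.5) with its rim at about 51 mm. Now I'll plan the approach.

```bash
cat >> h.py <<'E'
def plan(x,y,z,yaw_deg):
    s=telemetry.sense();A=R.from_euler('xyz',s['tcp_rot']);B=R.from_euler('xyz',[np.pi,0,np.radians(yaw_deg)])
    p=np.array(s['eef_pos']);sh=A.inv().apply(np.array([x,y,z])-p)/200;tu=np.degrees((A.inv()*B).as_rotvec())/45
    print('t',round(s['clock'],2),'at',p.round(1),np.degrees(s['tcp_rot']).round(1),'op',round(s['opening'],2),'grip',round(s['grasp_force'],1),'F',np.round(s['contact_force'],1),'q6',round(s['qpos'][5],2))
    print('turn',tu.round(3).tolist(),'shift',sh.round(4).tolist())
E
python3 -c "
from h import *
plan(444,366.5,110,123)"
```

```text
t 1.4 at [244.4 575.2 201.2] [180.   0. 157.] op 1.0 grip 0.0 F [ 0.6  0.1 -0.4] q6 -0.0
turn [0.0, 0.0, 0.755] shift [-1.3265, -0.5704, 0.4559]
```

Emit:
step_arm(
  moves=[
    [[0,0,0],[-0.25,-0.14,0.05],1],
    [[0,0,0],[-0.5,-0.28,0.1],1],
    [[0,0,0],[-0.75,-0.43,0.15],1],
    [[0,0,0],[-1,-0.57,0.2],1],
    [[0,0,0],[-1,-0.57,0.2],1],
    [[0,0,0],[-1,-0.57,0.2],1],
    [[0,0,0],[-1,-0.57,0.2],1],
  ],
)

```text
clock: 2.1
eef_pos: [384.4, 391.7, 161.2]
tcp_rot: [3.141, -0.0, 2.738]
contact_force: [0.2, -0.4, 0.7]
opening: 0.999
grasp_force: 0.0
```

Emit:
step_arm(
  moves=[
    [[0,0,0.19],[-0.1,0,0.1],1],
    [[0,0,0.38],[-0.2,0,0.2],1],
    [[0,0,0.57],[-0.3265,0,0.256],1],
    [[0,0,0.755],[-0.3265,0,0.256],1],
    [[0,0,0.755],[-0.3265,0,0.256],1],
    [[0,0,0.755],[-0.3265,0,0.256],1],
  ],
)

```text
clock: 2.7
eef_pos: [443.6, 367.6, 110.3]
tcp_rot: [3.141, -0.0, 2.152]
contact_force: [-0.9, -0.4, 0.0]
opening: 1.0
grasp_force: 0.0
```

```bash
python3 -c "
from h import *
plan(444,366.5,20,123)"
```

```text
t 2.7 at [443.6 367.6 110.3] [180.   -0.  123.3] op 1.0 grip 0.0 F [-0.9 -0.4  0. ] q6 0.11
turn [0.001, -0.0, 0.007] shift [-0.006, -0.0016, 0.4513]
```

Emit:
step_arm(
  moves=[
    [[0,0,0],[-0.005,0,0.12],1],
    [[0,0,0],[-0.005,0,0.24],1],
    [[0,0,0],[-0.005,0,0.36],1],
    [[0,0,0],[-0.005,0,0.45],1],
    [[0,0,0],[-0.005,0,0.45],1],
    [[0,0,0],[-0.005,0,0.45],0.6],
    [[0,0,0],[-0.005,0,0.45],0.2],
    [[0,0,0],[-0.005,0,0.45],0],
  ],
  squeeze=25,
)

```text
clock: 3.5
eef_pos: [445.1, 366.5, 21.3]
tcp_rot: [3.14, -0.0, 2.148]
contact_force: [-0.1, 1.3, 0.4]
opening: 0.518
grasp_force: 0.0
```

Emit:
step_arm(
  moves=[
    [[0,0,0],[0,0,0],-0.2],
    [[0,0,0],[0,0,0],-0.2],
    [[0,0,0],[0,0,0],-0.2],
    [[0,0,0],[0,0,0],-0.2],
  ],
)

```text
clock: 3.9
eef_pos: [444.6, 365.7, 20.1]
tcp_rot: [3.141, -0.0, 2.147]
contact_force: [1.0, 0.1, 0.1]
opening: 0.401
grasp_force: 0.0
```

```bash
python3 - <<'E'
from h import *
a=snap('scene')[160:260,160:290];b=snap('top')[190:290,110:240]
o=np.hstack([cv2.resize(i,(400,308),interpolation=cv2.INTER_CUBIC) for i in(a,b)]);cv2.imwrite('pics/z3.png',o[:,:,::-1])
s=telemetry.sense();print(s['eef_pos'],s['opening'],proj('top',s['eef_pos']),proj('scene',s['eef_pos']))
E
```

```text
[444.59576817 365.6730276   19.98009729] 0.4005755205120196 [[170.90019148 239.35076468]] [[209.39828424 201.76751078]]
```

View pics/z3.png

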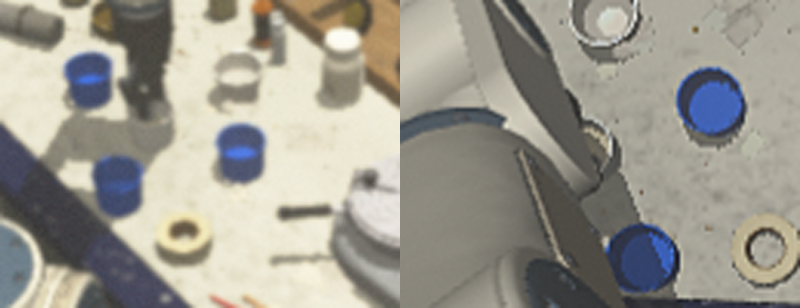

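```bash
python3 - <<'E'
from h import *
s=snap('scene');t=snap('top')
a=s[165:225,180:240];b=t[215:265,145:195]
o=np.hstack([cv2.resize(i,(400,400),interpolation=cv2.INTER_CUBIC) for i in(a,b)]);cv2.imwrite('pics/z4.png',o[:,:,::-1])
q=telemetry.sense();A=R.from_euler('xyz',q['tcp_rot'])
for v in ([0,17,0],[0,-17,0],[0,17,-19],[0,-17,-19],[0,32,-30],[0,-32,-30]): 
  X=q['eef_pos']+A.apply(v);print(v,proj('scene',X),proj('top',X))
print(q['grasp_force'],q['opening'])
E
```

```text
[0, 17, 0] [[210.9260308  198.96659048]] [[168.31604753 234.52177004]]
[0, -17, 0] [[207.82875637 204.60874421]] [[173.47708272 244.23609649]]
[0, 17, -19] [[210.57603465 195.4252021 ]] [[166.48596646 233.45285864]]
[0, -17, -19] [[207.45366879 201.06378419]] [[171.72230998 243.32141339]]
[0, 32, -30] [[211.73474159 190.90775645]] [[163.08696392 228.46117856]]
[0, -32, -30] [[205.82936015 201.51772872]] [[173.02790266 247.21031017]]
0.0 0.39679737954498057
```

View pics/z4.png

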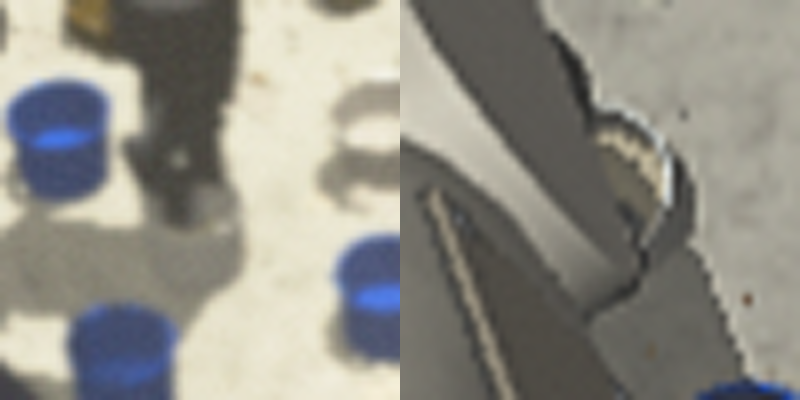

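The tub hasn't moved: it's still at scene px (209,198) and the fingers are around it. I'd commanded −0.2, which is an opening of 0.4, so I can't tell yet whether they're touching. I'll close further and watch the force.

Emit:
step_arm(
  moves=[
    [[0,0,0],[0,0,0],-0.4],
    [[0,0,0],[0,0,0],-0.6],
    [[0,0,0],[0,0,0],-0.6],
    [[0,0,0],[0,0,0],-0.6],
  ],
)

```text
clock: 4.5
eef_pos: [444.6, 365.7, 20.0]
tcp_rot: [-3.142, 0.0, 2.147]
contact_force: [-0.5, -0.2, 0.4]
opening: 0.2
grasp_force: 0.0
```

Emit:
step_arm(
  moves=[
    [[0,0,0],[0,0,0],-0.2],
    [[0,0,0],[0,0,0],0.2],
    [[0,0,0],[0,0,0],0.4],
    [[0,0,0],[0,0,0],0.4],
    [[0,0,0],[0,0,0],0.4],
    [[0,0,0],[0,0,0],0.4],
  ],
)

```text
clock: 5.1
eef_pos: [444.5, 365.7, 20.0]
tcp_rot: [-3.142, 0.0, 2.147]
contact_force: [-0.8, -0.5, 0.6]
opening: 0.702
grasp_force: 0.0
```

```bash
python3 - <<'E'
from h import *
s=snap('scene');t=snap('top')
for c in('scene','top'): print([(np.round(x['xy'],1).tolist(),round(x['conf'],2),atz(c,x['xy'],0)[:2].round(0)) for x in imaging.mark_of(c,'white_tub')])
q=telemetry.sense();print(q['opening'],q['grasp_force'],q['contact_force'],q['wrist_torque'],q['eef_pos'])
E
```

```text
[([202.8, 224.8], 0.66, array([361., 296.])), ([190.5, 187.2], 0.59, array([448., 506.])), ([241.4, 214.2], 0.52, array([509., 245.])), ([208.5, 204.8], 0.51, array([443., 372.]))]
[([192.2, 274.2], 0.81, array([346., 297.])), ([211.7, 221.7], 0.66, array([507., 252.])), ([169.7, 241.6], 0.6, array([440., 374.]))]
0.7015737689671911 0.0 [-0.28257354  0.09395297 -0.08179811] [-0.01436747 -0.02033826  0.00223701] [444.57023918 365.71590103  19.99502363]
```

The fingers move freely at this height and the tub hasn't moved. I'll open fully and look at where the fingertips really are.

Emit:
step_arm(
  moves=[
    [[0,0,0],[0,0,0],1],
    [[0,0,0],[0,0,0],1],
    [[0,0,0],[0,0,0],1],
    [[0,0,0],[0,0,0],1],
  ],
)

```text
clock: 5.7
eef_pos: [444.6, 365.7, 20.0]
tcp_rot: [-3.142, 0.0, 2.147]
contact_force: [-0.2, 0.0, 0.1]
opening: 1.002
grasp_force: 0.0
```

```bash
python3 - <<'E'
from h import *
q=telemetry.sense();A=R.from_euler('xyz',q['tcp_rot']);print(q['opening'],q['eef_pos'])
o=[]
for c,(y,x,n) in {'scene':(155,175,70),'top':(205,135,70)}.items():
    im=cv2.resize(snap(c)[y:y+n,x:x+n],(400,400),interpolation=cv2.INTER_CUBIC)
    f=lambda X:tuple(int(v) for v in ((proj(c,X)[0]-[x,y]+.5)*400/n))
    for sy in(-1,1): cv2.line(im,f(q['eef_pos']+A.apply([0,sy*42,-13])),f(q['eef_pos']+A.apply([0,sy*42,-60])),(255,0,0),1)
    cv2.circle(im,f(q['eef_pos']),3,(0,255,0),1)
    t=np.linspace(0,2*np.pi,40)
    for z,rr in((0,28),(50,32.5)):
        for a in t: cv2.circle(im,f([444+rr*np.cos(a),366.5+rr*np.sin(a),z]),1,(255,0,255),-1)
    o.append(im)
cv2.imwrite('pics/z5.png',np.hstack(o)[:,:,::-1])
E
```

```text
1.0021766175078803 [444.56894937 365.69205755  19.98350536]
```

View pics/z5.png

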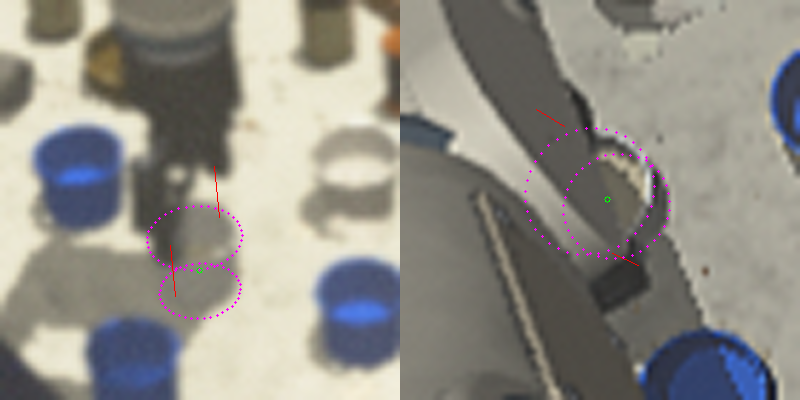

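```bash
python3 - <<'E'
from h import *
np.set_printoptions(precision=1,suppress=True)
for z in(200,213,240,260): print(z,proj('scene',[244.3,575,z]),proj('top',[244.3,575,z]))
A=R.from_euler('xyz',np.radians([180,0,157]))
P=[244.3,575,201.2]
for sy in(-1,1): print(sy,[ (proj('scene',P+A.apply([0,sy*50,-k])),proj('top',P+A.apply([0,sy*50,-k]))) for k in(13,50)])
a=cv2.imread('pics/scene0.png')[110:180,90:160];b=cv2.imread('pics/top0.png')[280:350,0:70]
cv2.imwrite('pics/z6.png',np.hstack([cv2.resize(i,(400,400),interpolation=cv2.INTER_CUBIC) for i in(a,b)]))
E
```

```text
200 [[130.3 161.5]] [[ 53.4 307.1]]
213 [[129.7 158.8]] [[ 50.2 307.2]]
240 [[128.5 153.1]] [[ 43.3 307.4]]
260 [[127.6 148.8]] [[ 37.9 307.6]]
-1 [(array([[131.3, 166.6]]), array([[ 68.1, 316.5]])), (array([[129.5, 158.7]]), array([[ 59.2, 317.3]]))]
1 [(array([[128.2, 150.8]]), array([[ 31.9, 297.9]])), (array([[126.5, 143. ]]), array([[ 21.5, 297.9]]))]
```

View pics/z6.png

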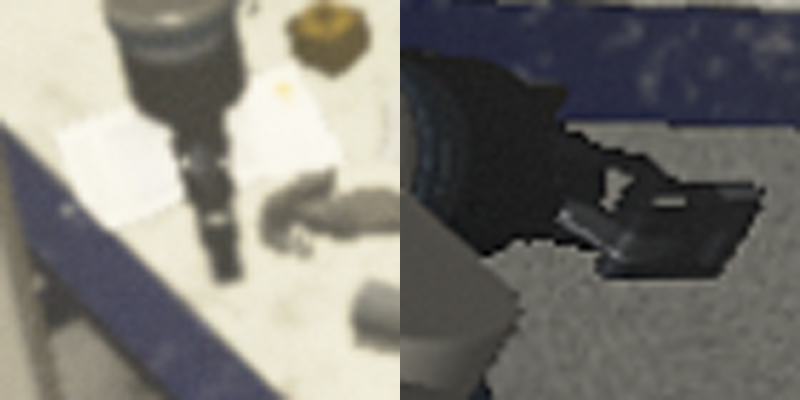

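The fingertips look roughly 30 mm higher than the TCP reading implies, both at the start pose and here. I'll lower in small steps, watching the force, and close to check.

Emit:
step_arm(
  moves=[
    [[0,0,0],[0,0,0.05],1],
    [[0,0,0],[0,0,0.085],1],
    [[0,0,0],[0,0,0.085],1],
    [[0,0,0],[0,0,0.085],0.5],
    [[0,0,0],[0,0,0.085],0.2],
    [[0,0,0],[0,0,0.085],0.2],
    [[0,0,0],[0,0,0.085],0.2],
  ],
  squeeze=20,
)

```text
clock: 6.5
eef_pos: [444.9, 366.0, 3.4]
tcp_rot: [3.141, -0.0, 2.147]
contact_force: [-1.1, 0.5, 2.4]
opening: 0.736
grasp_force: 22.2
```

It now grips at 0.736, which is 62.6 mm and matches the tub, but only near the fingertips. I'll open, go 10 mm lower and regrip.

Emit:
step_arm(
  moves=[
    [[0,0,0],[0,0,0],1],
    [[0,0,0],[0,0,0],1],
    [[0,0,0],[0,0,0.025],1],
    [[0,0,0],[0,0,0.05],1],
    [[0,0,0],[0,0,0.05],1],
    [[0,0,0],[0,0,0.05],0.5],
    [[0,0,0],[0,0,0.05],0.2],
    [[0,0,0],[0,0,0.05],0.2],
  ],
  squeeze=25,
)

```text
clock: 7.3
eef_pos: [444.6, 365.8, -6.8]
tcp_rot: [3.141, -0.0, 2.147]
contact_force: [-0.9, -0.9, 1.5]
opening: 0.738
grasp_force: 27.3
```

Emit:
step_arm(
  moves=[
    [[0,0,0],[0,0,0],0.2],
    [[0,0,0],[0,0,0],0.2],
    [[0,0,0],[0,0,0],0.2],
  ],
)

```text
clock: 7.6
eef_pos: [444.6, 365.8, -6.8]
tcp_rot: [3.141, -0.0, 2.147]
contact_force: [-0.8, -0.1, 4.7]
opening: 0.733
grasp_force: 27.5
```

Emit:
step_arm(
  moves=[
    [[0,0,0],[0,0,-0.1],0.2],
    [[0,0,0],[0,0,-0.25],0.2],
    [[0,0,0],[0,0,-0.4],0.2],
    [[0,0,0],[0,0,-0.55],0.2],
    [[0,0,0],[0,0,-0.7],0.2],
    [[0,0,0],[0,0,-0.7],0.2],
    [[0,0,0],[0,0,-0.7],0.2],
  ],
)

```text
clock: 8.3
eef_pos: [444.6, 365.8, 133.0]
tcp_rot: [3.141, -0.0, 2.147]
contact_force: [-0.1, 0.5, -1.8]
opening: 0.73
grasp_force: 28.4
```

```bash
cat > tubfit.py <<'E'
from h import *
import sys
np.set_printoptions(precision=1,suppress=True)
x0=[float(v) for v in sys.argv[1:4]];b=float(sys.argv[4])
G={c:grad(c,snap(c)) for c in('scene','top')}
for cams in (G,{'top':G['top']},{'scene':G['scene']}):
  bb=[(v-b,v+b) for v in x0]
  if len(cams)==1: bb[2]=(x0[2]-.01,x0[2]+.01)
  q=DE(lambda X:-circ(cams,X,32.5)-.5*circ(cams,X-[0,0,50],28),bb,maxiter=60,popsize=20,seed=1);print(list(cams),'rim',q.x,-q.fun)
E
python3 tubfit.py 444 366 190 22
python3 -c "
from h import *
plan(564.9,6.7,133,123)"
```

```text
['scene', 'top'] rim [435.9 360.8 204.9] 4.721886157989502
['top'] rim [439.4 365.2 190. ] 1.9836937189102173
['scene'] rim [422.1 388.  190. ] 3.414191246032715
t 8.4 at [443.7 365.  131.6] [-179.9    0.   123. ] op 0.73 grip 28.4 F [ 0.2 -0.3 -2.3] q6 0.11
turn [-0.003, 0.0, 0.0] shift [-1.8326, -0.4678, -0.0056]
```

Emit:
step_arm(
  moves=[
    [[0,0,0],[-0.1,-0.026,0],0.2],
    [[0,0,0],[-0.25,-0.065,0],0.2],
    [[0,0,0],[-0.42,-0.108,0],0.2],
    [[0,0,0],[-0.6,-0.154,0],0.2],
    [[0,0,0],[-0.78,-0.2,0],0.2],
    [[0,0,0],[-0.92,-0.236,0],0.2],
    [[0,0,0],[-1,-0.255,0],0.2],
    [[0,0,0],[-1,-0.255,0],0.2],
  ],
)

```text
clock: 9.2
eef_pos: [510.3, 168.1, 131.4]
tcp_rot: [-3.139, -0.0, 2.144]
contact_force: [-0.2, 0.7, -3.0]
opening: 0.735
grasp_force: 28.4
```

Emit:
step_arm(
  moves=[
    [[0,0,0],[-0.1,-0.026,0],0.2],
    [[0,0,0],[-0.25,-0.064,0],0.2],
    [[0,0,0],[-0.42,-0.107,0],0.2],
    [[0,0,0],[-0.6,-0.153,0],0.2],
    [[0,0,0],[-0.75,-0.192,0],0.2],
    [[0,0,0],[-0.833,-0.213,0],0.2],
    [[0,0,0],[-0.833,-0.213,0],0.2],
    [[0,0,0],[-0.833,-0.213,0],0.2],
  ],
)

```text
clock: 10.0
eef_pos: [565.1, 8.1, 132.3]
tcp_rot: [-3.141, -0.001, 2.146]
contact_force: [-0.8, 0.7, -1.2]
opening: 0.732
grasp_force: 28.4
```

```bash
python3 tubfit.py 565 7 190 14
python3 -c "
from h import *
plan(564.9,6.7,87.2,123)"
```

```text
['scene', 'top'] rim [570.6  14.2 180.5] 4.807693958282471
['top'] rim [566.9  15.5 190. ] 1.7847822904586792
['scene'] rim [564.2   7.6 190. ] 3.045938014984131
t 10.1 at [565.1   8.6 132.6] [-180.    -0.   123.1] op 0.73 grip 28.4 F [-0.5  0.8 -1.9] q6 -0.56
turn [-0.001, -0.001, 0.001] shift [-0.0074, -0.0059, 0.227]
```

Emit:
step_arm(
  moves=[
    [[0,0,0],[-0.004,-0.004,0.06],0.2],
    [[0,0,0],[-0.007,-0.006,0.12],0.2],
    [[0,0,0],[-0.007,-0.006,0.17],0.2],
    [[0,0,0],[-0.007,-0.006,0.195],0.2],
    [[0,0,0],[-0.007,-0.006,0.21],0.2],
    [[0,0,0],[-0.007,-0.006,0.21],0.2],
  ],
)

```text
clock: 10.7
eef_pos: [565.3, 5.4, 90.5]
tcp_rot: [-3.141, -0.0, 2.147]
contact_force: [0.8, -0.6, -1.1]
opening: 0.734
grasp_force: 28.4
```

Emit:
step_arm(
  moves=[
    [[0,0,0],[0,0,0.005],0.2],
    [[0,0,0],[0,0,0.01],0.2],
    [[0,0,0],[0,0,0.01],0.2],
  ],
)

```text
clock: 11.0
eef_pos: [565.7, 5.4, 89.2]
tcp_rot: [3.141, 0.0, 2.147]
contact_force: [1.0, 0.1, -1.8]
opening: 0.734
grasp_force: 28.4
```

Emit:
step_arm(
  moves=[
    [[0,0,0],[0,0,0.004],0.2],
    [[0,0,0],[0,0,0.008],0.2],
    [[0,0,0],[0,0,0.008],0.2],
  ],
)

```text
clock: 11.3
eef_pos: [565.5, 5.5, 87.3]
tcp_rot: [-3.142, -0.0, 2.147]
contact_force: [1.0, -0.3, -1.4]
opening: 0.736
grasp_force: 28.4
```

Emit:
step_arm(
  moves=[
    [[0,0,0],[0,0,0.004],0.2],
    [[0,0,0],[0,0,0.004],0.2],
  ],
)

```text
clock: 11.5
eef_pos: [565.4, 5.6, 87.2]
tcp_rot: [-3.142, -0.0, 2.147]
contact_force: [-3.3, 0.8, 5.3]
opening: 0.737
grasp_force: 28.9
```

Contact is felt at TCP z = 87.2, exactly as expected. Next I'll release and rise.

Emit:
step_arm(
  moves=[
    [[0,0,0],[0,0,0],0.6],
    [[0,0,0],[0,0,0],0.8],
    [[0,0,0],[0,0,0],1],
    [[0,0,0],[0,0,0],1],
    [[0,0,0],[0,0,-0.05],1],
    [[0,0,0],[0,0,-0.2],1],
    [[0,0,0],[0,0,-0.4],1],
    [[0,0,0],[0,0,-0.4],1],
  ],
)

```text
clock: 12.3
eef_pos: [569.0, 5.5, 172.3]
tcp_rot: [3.134, 0.005, 2.147]
contact_force: [1.2, -0.5, 0.2]
opening: 0.999
grasp_force: 0.0
```

```bash
python3 tubfit.py 565 7 144 12
python3 -c "
from h import *
# bar at 150+3 deg, closing tangential -> tool y az = 63 -> yaw 153
a=np.radians(153);X=[564.9+120*np.cos(a),6.7+120*np.sin(a)];print(X)
plan(*X,130,153)
for c in('scene','top'):
  print([(np.round(x['xy'],1).tolist(),round(x['conf'],2),atz(c,x['xy'],79)) for x in imaging.mark_of(c,'bar_grip')][:2])"
```

```text
['scene', 'top'] rim [577.   11.9 155.9] 5.031659126281738
['top'] rim [577.  19. 144.] 1.5116510391235352
['scene'] rim [565.4   8.7 144. ] 3.0353872776031494
[np.float64(457.97921709739586), np.float64(61.17885996874563)]
t 12.4 at [566.3   5.5 168.1] [1.799e+02 1.000e-01 1.230e+02] op 1.0 grip 0.0 F [ 0.7 -0.2 -0.3] q6 -0.57
turn [0.002, 0.003, -0.667] shift [0.5291, -0.3031, 0.1891]
[([259.8, 226.0], 0.57, array([474.03296359,  89.74406665,  79.        ]))]
[([207.9, 164.9], 0.45, array([662.72550188, 262.87372446,  79.        ]))]
```

```bash
cat > bar.py <<'E'
from h import *
import sys
src=sys.argv[1]
W=np.array([564.9,6.7]);rr=np.linspace(98,142,30)
res={}
for c in('scene','top'):
    im=cv2.imread(f'pics/{c}0.png') if src=='0' else snap(c)[:,:,::-1].copy()
    g=cv2.GaussianBlur(cv2.cvtColor(im,cv2.COLOR_BGR2GRAY).astype(np.float32),(0,0),.7)
    o=[]
    for a in np.arange(60,170,1):
        t=np.radians(a);p=proj(c,np.c_[W[0]+rr*np.cos(t),W[1]+rr*np.sin(t),79+0*rr]).astype(np.float32)
        o.append(cv2.remap(g,p[:,:1].copy(),p[:,1:].copy(),1).mean())
    o=np.array(o);i=o.argmin();lo=slice(max(i-6,0),i+7);w=np.maximum(0,o[lo].max()-o[lo]);print(c,60+i,round(float((np.arange(60,170)[lo]*w).sum()/w.sum()),1),o[max(i-8,0):i+9:2].round())
E
python3 bar.py 0
```

```text
scene 143 142.9 [217. 192. 155. 122. 107. 121. 158. 196. 220.]
top 147 146.7 [157. 141.  85.  68.  66.  81. 105. 137. 155.]
```

```bash
python3 -c "
from h import *
plan(467.2,76.4,130,144.5)"
```

```text
t 12.5 at [564.9   5.4 166.2] [-180.   -0.  123.] op 1.0 grip 0.0 F [ 0.7  0.6 -0.4] q6 -0.57
turn [-0.001, -0.001, -0.478] shift [0.5636, -0.2164, 0.1812]
```

Emit:
step_arm(
  moves=[
    [[0,0,-0.12],[0.16,-0.06,0],0.5],
    [[0,0,-0.24],[0.33,-0.125,0],0],
    [[0,0,-0.36],[0.48,-0.18,0.05],0],
    [[0,0,-0.478],[0.5636,-0.2164,0.13],0],
    [[0,0,-0.478],[0.5636,-0.2164,0.18],0],
    [[0,0,-0.478],[0.5636,-0.2164,0.181],0],
    [[0,0,-0.478],[0.5636,-0.2164,0.181],0],
  ],
)

```text
clock: 13.2
eef_pos: [468.5, 76.0, 130.2]
tcp_rot: [-3.141, -0.0, 2.52]
contact_force: [0.2, 0.1, -0.2]
opening: 0.503
grasp_force: 0.0
```

```bash
python3 -c "
from h import *
plan(467.2,76.4,62,144.5)"
```

```text
t 13.2 at [468.5  76.  130.2] [-180.    -0.   144.4] op 0.5 grip 0.0 F [ 0.2  0.1 -0.2] q6 -0.79
turn [-0.001, -0.0, -0.002] shift [0.0063, -0.0022, 0.3408]
```

Emit:
step_arm(
  moves=[
    [[0,0,0],[0.006,-0.002,0.1],0],
    [[0,0,0],[0.006,-0.002,0.2],0],
    [[0,0,0],[0.006,-0.002,0.3],0],
    [[0,0,0],[0.006,-0.002,0.38],0],
    [[0,0,0],[0.006,-0.002,0.38],0],
  ],
)

```text
clock: 13.7
eef_pos: [466.4, 76.1, 53.1]
tcp_rot: [-3.14, -0.002, 2.52]
contact_force: [-0.4, -0.8, 0.7]
opening: 0.5
grasp_force: 0.0
```

Emit:
step_arm(
  moves=[
    [[0,0,0],[0,0,0.05],0],
    [[0,0,0],[0,0,0.09],0],
    [[0,0,0],[0,0,0.09],0],
  ],
)

```text
clock: 14.0
eef_pos: [466.4, 76.6, 35.8]
tcp_rot: [-3.141, -0.001, 2.522]
contact_force: [0.2, 0.4, 0.1]
opening: 0.497
grasp_force: 0.0
```

Still free, so I'll close on the bar.

Emit:
step_arm(
  moves=[
    [[0,0,0],[0,0,0],-0.4],
    [[0,0,0],[0,0,0],-0.8],
    [[0,0,0],[0,0,0],-0.8],
    [[0,0,0],[0,0,0],-0.8],
    [[0,0,0],[0,0,0],-0.8],
  ],
  squeeze=20,
)

```text
clock: 14.5
eef_pos: [466.8, 76.8, 36.8]
tcp_rot: [3.141, 0.0, 2.522]
contact_force: [-1.1, -1.4, 6.1]
opening: 0.163
grasp_force: 20.8
```

Emit:
step_arm(
  moves=[
    [[0,0,0.122],[-0.0028,0.0578,0],-0.8],
    [[0,0,0.244],[-0.0111,0.1151,0],-0.8],
    [[0,0,0.367],[-0.0248,0.1713,0],-0.8],
    [[0,0,0.489],[-0.0439,0.2259,0],-0.8],
    [[0,0,0.611],[-0.0681,0.2784,0],-0.8],
    [[0,0,0.733],[-0.0973,0.3284,0],-0.8],
    [[0,0,0.856],[-0.1311,0.3754,0],-0.8],
    [[0,0,0.978],[-0.1692,0.4189,0],-0.8],
  ],
)

```text
clock: 15.3
eef_pos: [542.6, 125.9, 36.8]
tcp_rot: [-3.141, -0.0, 1.75]
contact_force: [-4.1, -0.3, 8.2]
opening: 0.166
grasp_force: 21.1
```

```bash
python3 -c "
from h import *
s=telemetry.sense();v=s['eef_pos'][:2]-[564.9,6.7];print(np.hypot(*v),np.degrees(np.arctan2(v[1],v[0])),np.degrees(s['tcp_rot']),s['contact_force'],s['wrist_torque'],s['opening'],s['grasp_force'],s['eef_pos'])"; python3 tubfit.py 565 7 144 12; python3 bar.py 1
```

```text
121.2485984563253 100.60683139012151 [-1.79947736e+02 -2.60026595e-02  1.00280926e+02] [-4.07684773 -0.33732565  8.20171206] [-0.14883345  0.64176957  0.09296669] 0.16571657732834227 21.08861804008484 [542.58194691 125.87687332  36.80744034]
['scene', 'top'] rim [563.9   8.8 141.9] 7.745353698730469
['top'] rim [563.2   8.5 144. ] 3.919536590576172
['scene'] rim [562.2   8.  144. ] 3.8203859329223633
scene 98 97.6 [142. 123. 107.  96.  92.  98. 112. 133. 154.]
top 76 76.8 [136. 133. 110.  83.  79.  81.  89. 111. 122.]
```

Emit:
step_arm(
  moves=[
    [[0,0,0.033],[-0.0002,0.0158,0],-0.8],
    [[0,0,0.067],[-0.0008,0.0317,0],-0.8],
    [[0,0,0.1],[-0.0019,0.0475,0],-0.8],
    [[0,0,0.133],[-0.0033,0.0633,0],-0.8],
    [[0,0,0.133],[-0.0033,0.0633,0],-0.8],
  ],
)

```text
clock: 16.0
eef_pos: [554.8, 127.5, 36.8]
tcp_rot: [-3.141, -0.001, 1.65]
contact_force: [-2.2, 4.5, 8.9]
opening: 0.167
grasp_force: 21.0
```

Emit:
step_arm(
  moves=[
    [[0,0,0.033],[-0.0002,0.0158,0],-0.8],
    [[0,0,0.067],[-0.0008,0.0317,0],-0.8],
    [[0,0,0.1],[-0.0019,0.0475,0],-0.8],
    [[0,0,0.133],[-0.0033,0.0633,0],-0.8],
  ],
)

```text
clock: 16.4
eef_pos: [566.8, 128.0, 36.8]
tcp_rot: [-3.14, -0.001, 1.546]
contact_force: [-5.2, 5.1, 10.0]
opening: 0.166
grasp_force: 21.4
```

```bash
python3 -c "
from h import *
s=telemetry.sense();v=s['eef_pos'][:2]-[564.9,6.7];print(np.hypot(*v),np.degrees(np.arctan2(v[1],v[0])),np.degrees(s['tcp_rot']),s['contact_force'],s['wrist_torque'],s['opening'],s['grasp_force'],s['eef_pos'])"; python3 tubfit.py 565 7 144 12
```

```text
121.26610332421708 89.12046755928223 [-1.79901890e+02 -3.98879386e-02  8.85652474e+01] [-5.20547622  5.13698467  9.98033969] [0.91178842 0.855404   0.12461188] 0.16564941840201927 21.43049329519272 [566.76145095 127.95181572  36.79169526]
['scene', 'top'] rim [561.8   7.7 144.4] 7.776989936828613
['top'] rim [562.1   7.8 144. ] 3.9950249195098877
['scene'] rim [561.8   8.9 144. ] 3.7990593910217285
```

Emit:
step_arm(
  moves=[
    [[0,0,0.026],[-0.0003,0.0123,0],-0.8],
    [[0,0,0.052],[-0.0006,0.0247,0],-0.8],
    [[0,0,0.078],[-0.001,0.037,0],-0.8],
    [[0,0,0.078],[-0.001,0.037,0],-0.8],
  ],
)

```text
clock: 16.9
eef_pos: [574.4, 127.6, 36.8]
tcp_rot: [-3.14, -0.001, 1.485]
contact_force: [-3.8, 5.4, 7.5]
opening: 0.166
grasp_force: 21.2
```

Emit:
step_arm(
  moves=[
    [[0,0,0],[0,0,0],-0.4],
    [[0,0,0],[0,0,0],0],
    [[0,0,0],[0,0,0],0],
    [[0,0,0],[0,0,-0.15],0],
    [[0,0,0],[0,0,-0.35],0],
    [[0,0,0],[0,0,-0.55],0],
    [[0,0,0],[0,0,-0.65],0],
    [[0,0,0],[0,0,-0.65],0],
  ],
)

```text
clock: 17.7
eef_pos: [577.4, 127.2, 169.7]
tcp_rot: [3.136, -0.001, 1.484]
contact_force: [0.3, 0.6, 0.3]
opening: 0.495
grasp_force: 0.0
```

```bash
python3 tubfit.py 565 7 144 12; python3 bar.py 1; python3 -c "
from h import *
plan(574.4,-178,150,90)
for c in ('scene','top'):
  for n in('pad_1','wheel_centre','knob_grip','knob_nose','mark_6'): print(c,n,[(np.round(x['xy'],1).tolist(),round(x['conf'],2)) for x in imaging.mark_of(c,n)][:3])
o=[]
for c,(y,x) in {'scene':(190,255),'top':(160,250)}.items():
    o.append(cv2.resize(snap(c)[y:y+100,x:x+130],(520,400),interpolation=cv2.INTER_CUBIC)[:, :400] if 0 else cv2.resize(snap(c)[y:y+100,x:x+130],(400,308),interpolation=cv2.INTER_CUBIC))
cv2.imwrite('pics/z7.png',np.hstack(o)[:,:,::-1])"
```

```text
['scene', 'top'] rim [563.    9.1 143.2] 7.1266021728515625
['top'] rim [562.3   8.9 144. ] 3.4188616275787354
['scene'] rim [561.7   9.2 144. ] 3.713902711868286
scene 84 84.5 [225. 211. 178. 135. 109. 119. 157. 197. 220.]
top 62 63.0 [ 83.  78.  81.  94. 117. 138.]
t 17.9 at [574.3 126.6 164.8] [-179.9    0.    85. ] op 0.5 grip 0.0 F [ 0.6 -0.6 -0.7] q6 0.3
turn [-0.003, 0.001, -0.11] shift [-1.5174, 0.1325, 0.0749]
scene pad_1 [([292.3, 224.0], 0.61), ([284.6, 222.6], 0.6)]
scene wheel_centre [([293.7, 222.6], 0.94), ([291.4, 223.1], 0.7)]
scene knob_grip [([331.2, 256.4], 0.62), ([333.4, 250.4], 0.47)]
scene knob_nose [([337.5, 252.2], 0.75)]
scene mark_6 [([346.6, 255.1], 0.67), ([329.9, 259.7], 0.64)]
top pad_1 [([304.9, 204.5], 0.49)]
top wheel_centre [([291.7, 196.8], 0.84), ([348.6, 190.4], 0.63)]
top knob_grip [([356.8, 203.6], 0.95), ([350.9, 193.4], 0.56)]
top knob_nose [([291.2, 199.4], 0.74), ([349.2, 192.1], 0.62)]
top mark_6 [([361.0, 191.5], 0.74)]
```

View pics/z7.png

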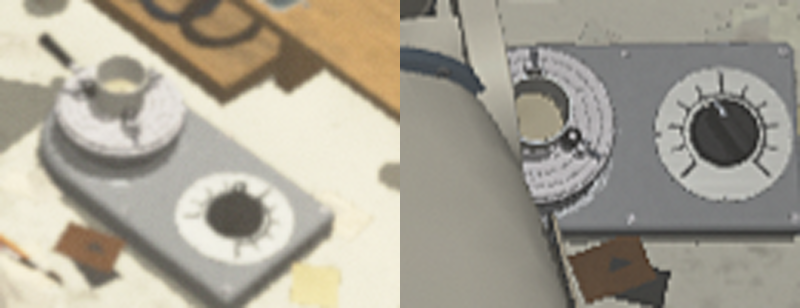

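The tub stands gripped inside the bumpers, with its rim at z 143–144, and the bar now points to about 85°. The knob's white line is near top px (348,193), roughly between marks 4 and 5. I'll measure it more closely.

```bash
python3 - <<'E'
from h import *
W=np.array([572,-177.3])
for c in('scene','top'):
    im=snap(c);g=cv2.cvtColor(im,cv2.COLOR_RGB2GRAY).astype(np.float32)
    for z,r0,r1 in((60,22,33),(79,8,30)):
        rr=np.linspace(r0,r1,10);A=np.arange(-180,180,6);o=[]
        for a in A:
            t=np.radians(a);p=proj(c,np.c_[W[0]+rr*np.cos(t),W[1]+rr*np.sin(t),z+0*rr]).astype(np.float32)
            o.append(cv2.remap(g,p[:,:1].copy(),p[:,1:].copy(),1).mean())
        o=np.array(o);i=np.argsort(-o)[:5];print(c,z,A[i],o[i].round(),'med',np.median(o),'| -12..60:',o[(A>=-18)&(A<=60)].round())
E
```

```text
scene 60 [78 84 72 90 66] [120. 120. 119. 119. 116.] med 96.029495 | -12..60: [ 95.  94.  94. 101. 107. 106. 101.  95.  90.  92.  92.  96. 105. 112.]
scene 79 [84 90 78  0 72] [164. 162. 162. 160. 159.] med 103.52641 | -12..60: [143. 153. 158. 160. 159. 151. 137. 126. 128. 136. 138. 136. 147. 153.]
top 60 [18 12 36  6 24] [112. 109.  88.  88.  83.] med 66.99458 | -12..60: [ 70.  72.  70.  70.  88. 109. 112.  83.  74.  88.  69.  69.  65.  62.]
top 79 [ 30  24  18  36 -60] [121. 112.  95.  89.  81.] med 63.788963 | -12..60: [ 74.  74.  74.  75.  74.  79.  95. 112. 121.  89.  71.  73.  61.  58.]
```

Emit:
step_arm(
  moves=[
    [[0,0,0.12],[-0.12,0.01,0],0],
    [[0,0,0.25],[-0.28,0.025,0],0],
    [[0,0,0.4],[-0.46,0.04,0],0],
    [[0,0,0.55],[-0.64,0.055,0],0],
    [[0,0,0.7],[-0.82,0.07,0],0],
    [[0,0,0.8],[-0.95,0.08,0],0],
    [[0,0,0.9],[-1,0.085,0],0],
    [[0,0,0.9],[-1,0.085,0],0],
  ],
)

```text
clock: 19.4
eef_pos: [575.0, -75.2, 166.5]
tcp_rot: [3.141, -0.0, 0.774]
contact_force: [0.0, -0.1, -0.4]
opening: 0.497
grasp_force: 0.0
```

```bash
python3 -c "
from h import *
plan(572,-177.3,110,20)"
```

```text
t 19.4 at [575.  -75.2 166.5] [180.   -0.   44.3] op 0.5 grip 0.0 F [ 0.  -0.1 -0.4] q6 0.66
turn [0.0, -0.0, 0.541] shift [-0.3676, 0.3545, 0.2824]
```

Emit:
step_arm(
  moves=[
    [[0,0,0.14],[-0.1,0.095,0],0],
    [[0,0,0.28],[-0.22,0.21,0],0],
    [[0,0,0.42],[-0.33,0.32,0.05],0],
    [[0,0,0.541],[-0.3676,0.3545,0.15],0],
    [[0,0,0.541],[-0.3676,0.3545,0.25],0],
    [[0,0,0.541],[-0.3676,0.3545,0.2824],0],
    [[0,0,0.541],[-0.3676,0.3545,0.2824],0],
  ],
)

```text
clock: 20.1
eef_pos: [571.8, -174.9, 109.1]
tcp_rot: [-3.14, 0.001, 0.355]
contact_force: [-0.4, 0.5, 0.7]
opening: 0.501
grasp_force: 0.0
```

```bash
python3 -c "
from h import *
plan(572,-177.3,50,20)"
```

```text
t 20.1 at [ 571.8 -174.9  109.1] [-1.799e+02  1.000e-01  2.030e+01] op 0.5 grip 0.0 F [-0.4  0.5  0.7] q6 0.92
turn [-0.002, 0.002, 0.007] shift [-0.0027, 0.0122, 0.2954]
```

Emit:
step_arm(
  moves=[
    [[0,0,0],[-0.001,0.006,0.12],0],
    [[0,0,0],[-0.001,0.006,0.24],0],
    [[0,0,0],[-0.001,0.006,0.3],0],
    [[0,0,0],[-0.001,0.006,0.3],0],
  ],
)

```text
clock: 20.5
eef_pos: [571.9, -176.3, 49.1]
tcp_rot: [-3.14, 0.002, 0.353]
contact_force: [-0.5, 0.2, -0.4]
opening: 0.496
grasp_force: 0.0
```

Emit:
step_arm(
  moves=[
    [[0,0,0],[0,0,0.04],0],
    [[0,0,0],[0,0,0.075],0],
    [[0,0,0],[0,0,0.075],0],
  ],
)

```text
clock: 20.8
eef_pos: [572.3, -176.9, 34.6]
tcp_rot: [-3.141, 0.0, 0.352]
contact_force: [-0.5, -0.0, -0.9]
opening: 0.497
grasp_force: 0.0
```

Emit:
step_arm(
  moves=[
    [[0,0,0],[0,0,0],-0.4],
    [[0,0,0],[0,0,0],-0.8],
    [[0,0,0],[0,0,0],-0.8],
    [[0,0,0],[0,0,0],-0.8],
    [[0,0,0],[0,0,0],-0.8],
  ],
  squeeze=25,
)

```text
clock: 21.3
eef_pos: [573.2, -177.3, 35.5]
tcp_rot: [3.141, -0.001, 0.352]
contact_force: [0.7, -0.8, 5.5]
opening: 0.185
grasp_force: 29.2
```

The opening of 15.7 mm means the pads sit flat on the 16 mm bar. Next I'll turn it clockwise to yaw −24° (mark 6).

Emit:
step_arm(
  moves=[
    [[0,0,0.123],[0,0,0],-0.8],
    [[0,0,0.246],[0,0,0],-0.8],
    [[0,0,0.369],[0,0,0],-0.8],
    [[0,0,0.492],[0,0,0],-0.8],
    [[0,0,0.615],[0,0,0],-0.8],
    [[0,0,0.738],[0,0,0],-0.8],
    [[0,0,0.861],[0,0,0],-0.8],
    [[0,0,0.984],[0,0,0],-0.8],
  ],
)

```text
clock: 22.1
eef_pos: [573.2, -176.7, 35.5]
tcp_rot: [-3.141, -0.001, -0.425]
contact_force: [1.0, 2.8, 5.7]
opening: 0.178
grasp_force: 29.4
```

Emit:
step_arm(
  moves=[
    [[0,0,0],[0,0,0],-0.8],
    [[0,0,0],[0,0,0],-0.8],
  ],
)

```text
clock: 22.3
eef_pos: [573.2, -176.7, 35.5]
tcp_rot: [-3.141, -0.001, -0.421]
contact_force: [0.7, 2.8, 5.4]
opening: 0.181
grasp_force: 29.4
```

```bash
python3 -c "
from h import *
plan(572,-177.3,50,-24.1)"
```

```text
t 22.3 at [ 573.2 -176.7   35.5] [-1.799e+02 -1.000e-01 -2.410e+01] op 0.18 grip 29.4 F [0.7 2.8 5.4] q6 1.69
turn [-0.001, -0.001, -0.001] shift [-0.0042, 0.0054, -0.0724]
```

Emit:
step_arm(
  moves=[
    [[0,0,0],[0,0,0],-0.4],
    [[0,0,0],[0,0,0],0],
    [[0,0,0],[0,0,0],0],
    [[0,0,0],[0,0,-0.2],0],
    [[0,0,0],[0,0,-0.45],0],
    [[0,0,0],[0,0,-0.7],0],
    [[0,0,0],[-0.3,0.3,-0.8],0],
    [[0,0,0],[-0.5,0.5,-0.8],0],
  ],
)

```text
clock: 23.1
eef_pos: [481.3, -212.8, 193.1]
tcp_rot: [3.141, -0.004, -0.419]
contact_force: [-0.8, -1.1, 0.0]
opening: 0.5
grasp_force: 0.0
```

Emit:
step_arm(
  moves=[
    [[0,0,0],[-0.2,0.2,0],0],
    [[0,0,0],[-0.4,0.4,0],0],
    [[0,0,0],[-0.6,0.6,0],0],
    [[0,0,0],[-0.6,0.6,0],0],
    [[0,0,0],[-0.6,0.6,0],0],
  ],
)

```text
clock: 23.6
eef_pos: [319.5, -273.0, 190.9]
tcp_rot: [3.141, 0.001, -0.424]
contact_force: [0.1, 0.7, 0.8]
opening: 0.501
grasp_force: 0.0
```

```bash
python3 tubfit.py 562.5 8.5 144 8; python3 -c "
from h import *
o=[]
for c,(y,x) in {'scene':(195,265),'top':(160,255)}.items():
    o.append(cv2.resize(snap(c)[y:y+90,x:x+120],(400,300),interpolation=cv2.INTER_CUBIC))
cv2.imwrite('pics/z8.png',np.hstack(o)[:,:,::-1])
s=telemetry.sense();print(s['clock'],s['eef_pos'],s['contact_force'])"; sed -i 's/pics\/{c}0.png/&/' bar.py; python3 bar.py 1
```

```text
['scene', 'top'] rim [564.3   7.3 136.1] 4.673826217651367
['top'] rim [562.3   7.5 144. ] 3.7263402938842773
['scene'] rim [555.7  14.4 144. ] 0.9983497858047485
23.8 [ 323.03131562 -272.63449006  191.00906272] [-0.20916432  0.94973188 -0.21939788]
scene 62 62.8 [122. 122. 122. 123. 122. 122.]
top 86 85.4 [176. 167. 116.  70.  65.  90. 152. 177. 171.]
```

View pics/z8.png

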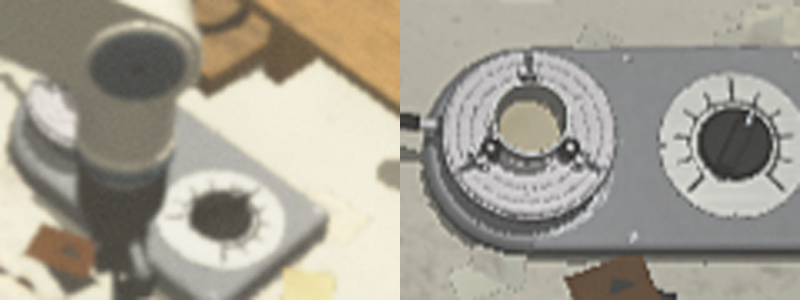

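The top view shows the tub centred with all three bumpers touching it, and the bar at about 85°, so the ring is at roughly 1.17. The knob's white nose at z8 px (750,115) points at the short tick just clockwise of the long far mark, which is mark 6. The arm is clear, so I'm handing in.

```bash
python3 -c "
from h import *
print(r.sign_off())"
```

```text
the job is handed in; nothing more can be done
None
```

Job handed in with no verdict returned: in the last top view the white tub stands centred on the wheel with all three bumpers touching it, the knob points at mark 6, and the arm is clear; bumper force was only estimated, at about 7 N each.

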